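Close a battery case with its snap-in slide cover

TASK

Close the open grey e-bike battery case with its green slide cover: tilt the cover nose-down and hook its front edge under the hood of the case, lower it until it lies flat on the rails, and only then slide it forward under the hood, fully home, until the orange spring tab clicks up behind its catch bar. Do not force the plastic, leave the tube carton, the tape roll and the pedal where they are, and let go of the cover.

Things in the scene. Friction and masses are not known exactly. Their poses are not given: they have to be found in the camera images.
- case: Open grey plastic battery case with blue cells inside, fixed to the bench, 226 (x) x 110 (y) x 62 mm high. Origin at bench height on its centre line; x runs along the rails toward the hood, z up. Two black rails at |y| = 30 to 42.5, top at z = 45, carry the cover between side walls with inner faces at y = +-42.5 (2.5 clearance a side), tops at z = 52. Home: cover origin at x 20, y 0, z 38.
- hood_edge (a point): Middle of the hood's rear edge, at rail height (case x 52, y 0, z 45 mm). The hood spans the case's width from here to the front wall (the stop) at x = 100; its top is at z = 60. Gap between rail and hood: 11.5 high here, narrowing evenly to 5.0 at x = 66, then 5.0 to the stop.
- rear_edge (a point): Middle of the rear wall's inner face, at rail height (case x -102, y 0, z 45 mm); the wall's top is 13 above. From here to the hood edge is 154, less than the cover's 160, so the cover cannot be laid in flat: first hook the nose 6 to 15 under the hood, nose-down by about 10 to 14 degrees, then lower the tail.
- cover: Green cover, plate 160 (x) x 80 (y) x 4 mm, 0.1 to 0.2 kg, loose on the bench, right side up. Origin: plate centre in x and y, at the foot of the two ribs underneath (bench height); plate underside z = 7, top z = 11. +x is the nose, as the white chevrons point. Ribs under it at x = 40 and x = -55 (the catch bar), 5 thick, 44 long in y, 7 deep: they hang between the rails.
- cover_grip (a point): Middle of the black grip rib on the cover (cover x -12, y 0, z 23.5 mm). The rib is solid, 12 thick in x, 56 long in y, from z = 11 to z = 36; grip it from above with the fingers closing along x. When home, its front face is 36 from the hood edge.
- cover_nose (a point): Middle of the lower front edge of the cover (cover x 80, y 0, z 7 mm); in the case frame it is at x = 100, z = 45 when the cover is home.
- click_tab (a joint): Orange spring tab 16 mm wide in the case at x -55 to -40: travel down in m, 0 = up (free), top then 1.5 mm below rail level; at most 0.008. From about 16 mm short of home the catch bar rides up its ramp and presses it down 5.5 mm; this takes 3 to 10 N and lifts the tail unless the cover is held down. It springs up behind the bar within 2 mm of the stop and bars the way back.
- tube_box: Bystander: white carton of inner tubes, 45 x 105 x 65 mm, origin at the centre of its underside.
- tape_blue: Bystander: roll of blue tape lying flat, 62 mm diameter, 19 mm high, the one nearest the work, origin at the centre of its underside.
- pedal: Bystander: black flat pedal, 78 x 94 x 22 mm, origin at the centre of its underside.
Things that resemble listed ones, but are neither listed nor needed, are in the scene too. Of the things shaped like the cover, the green one is meant.

How it is judged:
By the outcome, as a careful person would: the job done as asked, in the order asked, and still so for the second after the job is handed in, with the robot touching nothing.
It also fails if it takes over 45 s, if anything falls off the work surface, if the arm or the gripper's body presses on something with over 40 N, if the wrist force passes 120 N, or if a joint passes its speed limit or range.

ROBOT

A 6-joint arm with a two-finger parallel gripper is mounted at the origin on a cart in front of the work surface, level with it; the furniture and walls round the work are solid. World frame = base frame: x ahead of the robot, y to its left, z up, the work surface at z = 0. Lengths are in m, angles in rad, forces in N, time in s.
With the tool pointing down it reaches from about 0.35 to 0.85 m from the base axis. Payload 8.1 kg.
Tool frame: the origin (TCP) lies where the fingers leave the gripper's body, on its centre line; the fingertips stand 84 mm ahead of it and the grasp point (between the pads) lies 65 mm ahead of it; z points along the fingers, y is the line along which they close (so a half turn about z gives the same grasp; the last joint's range is limited). The gripper opens to 93 mm and grips with 3 to 60 N. Pads are 15 mm wide; open, the fingers measure 128 mm over their backs; the gripper's body (75 mm by 188 mm) begins 65 mm behind the grasp point.
Start: joints at [-1.397, 0.13, 1.488, -0, 1.523, -0.085], TCP at [0.154, -0.58, 0.303] pointing down, gripper open.
Joint ranges: [-2.96, 2.96], [-0.89, 2.26], [0.02, 2.5], [-1.34, 4.48], [0, 2.73], [-2.66, 2.66]. Speed limits (rad/s): [2.39, 2.39, 2.79, 3.14, 3.14, 3.14].

INTERFACE

Orientations are given as a rotation vector (axis times angle).
In Python, from plant import robot gives the robot as it stands.
- The arm moves only by the shell command python3 -m jog 'ROWS' [FORCE]. ROWS is text: rows parted by semicolons, each of 5 numbers parted by spaces: the opening, from 0 (shut) to 1 (fully open), then the shift along the tool's x, y, z in m, then the turn about the tool's z in degrees. A call has 1 to 10 rows; each row shifts and turns the commanded pose from where the row before left it, along the tool's axes as they then stand; what a row does not reach is not made up. A row lasts 1/12 s, in which the tool goes at most 41.7 mm and 7.16 degrees, less where a joint would pass 70% of its speed; a pose out of reach is approached as far as the arm can. A call with a gripper value outside its range is refused whole. The fingers move at their own pace and stop on an object; FORCE is the grip in N (left out, the last holds). Time passes only in rows, so rows that do not move let the fingers close. It gives the time, the measured TCP pose, the force, the opening and the grip force at its end, in the units of the state.
- robot.read_state(): the state, without advancing time (a new reading comes with each control period).
- robot.read_camera(name): name is "side" or "top"; returns a dict with "color" (400x640x3 uint8, red, green, blue), "intrinsics" (3x3 intrinsics, pixels), "pose" (4x4, takes a point from camera to world coordinates). Camera axes: x right, y down, z forward; pixel columns grow to the right and rows downward; lengths in m; the calibration is good to about 2 mm. A picture is of the moment at which its call begins. There is no depth.
- robot.close_job(): hands the job in; it is judged then, once.
The state is a dict: "t": time; "q": joint angles; "dq": joint speeds; "joint_torque": joint torques, N m; "tool_pos": TCP position; "orientation": TCP orientation; "force": force on the tool from outside, world axes, zero at the start; "wrist_torque": the same for the moment, N m; "opening": finger opening in m; "gripper_force": force on a finger pad.
Only numpy, scipy, OpenCV 4.12 (cv2) and the standard library are available. Lean on these libraries where they do the work, as an engineer would, in place of code of your own. Each camera call takes 0.05 s, during which the arm holds its last target. There are 200 camera calls.

## Working session

There is one attempt and no reset: what is moved stays moved. The work goes in short steps, Python scripts to look and compute and a shell command to move; the robot and the scene stay as the last step left them, time stands still between calls to the robot, and variables do not carry over. Pictures are saved under pics/ and viewed, at most 10 in all, crops included, and the job is handed in when it is done.

```bash
ls; mkdir -p pics
python3 - <<'E'
from plant import robot
import cv2,numpy as np
s=robot.read_state(); print(s)
for n in("top","side"):
    c=robot.read_camera(n); cv2.imwrite(f"pics/{n}0.png",c["color"][:,:,::-1]); print(n,c["intrinsics"],c["pose"])
E
```

```text
pics
{'t': 0.0, 'q': array([-1.39740586e+00,  1.31117790e-01,  1.48925923e+00, -2.91191637e-05,
        1.52299867e+00, -8.54028361e-02]), 'dq': array([-0.00058717,  0.00069734, -0.00028173,  0.00010079,  0.00163414,
        0.00220685]), 'joint_torque': array([ 2.44466719e-03, -5.59837925e+01, -4.91754055e+01,  7.69798388e-02,
        3.55513638e-02, -1.79358540e-04]), 'tool_pos': array([ 0.15348927, -0.57961155,  0.30172423]), 'orientation': array([-3.11356327e+00, -4.05150640e-01,  1.68723546e-04]), 'force': array([-1.51253687, -0.72823196, -0.3061164 ]), 'wrist_torque': array([0.00136822, 0.01920518, 0.01008124]), 'gripper_force': 0.0, 'opening': 0.09280654119512222}
top [[516.80054306   0.         318.50563317]
 [  0.         516.80054306 200.08603188]
 [  0.           0.           1.        ]] [[-0.00721471 -0.98521806  0.17115294  0.35493745]
 [-0.99997222  0.00678752 -0.00308102  0.06006764]
 [ 0.00187378 -0.17117041 -0.98523966  1.5705692 ]
 [ 0.          0.          0.          1.        ]]
side [[493.364102     0.         314.12334438]
 [  0.         493.364102   197.15920205]
 [  0.           0.           1.        ]] [[-0.98701694 -0.06944166  0.14482889  0.41482809]
 [-0.16043056  0.38290233 -0.90975153  1.18332058]
 [ 0.00771933 -0.92117515 -0.38907165  0.52476256]
 [ 0.          0.          0.          1.        ]]
```

View pics/top0.png

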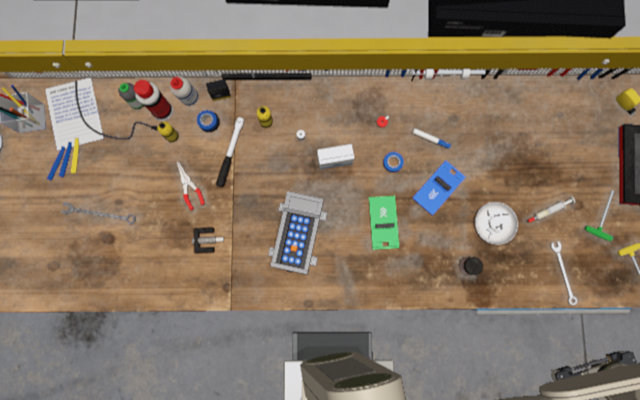

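View pics/side0.png

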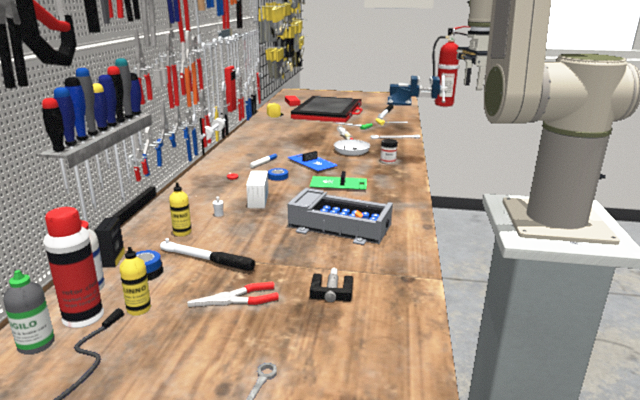

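```bash
cat > h.py <<'E'
from plant import robot
import cv2,numpy as np
def ray(c,uv,z):
    K,P=c["intrinsics"],c["pose"]; d=P[:3,:3]@np.linalg.solve(K,[uv[0],uv[1],1.]); o=P[:3,3]
    return o+d*(z-o[2])/d[2]
def proj(c,X):
    P=c["pose"]; p=P[:3,:3].T@(np.asarray(X)-P[:3,3]); p=c["intrinsics"]@p; return p[:2]/p[2]
def mask(c,lo,hi):
    return cv2.inRange(cv2.cvtColor(c["color"],cv2.COLOR_RGB2HSV),np.array(lo),np.array(hi))
def big(m):
    return max(cv2.findContours(m,0,1)[0],key=cv2.contourArea)
E
python3 - <<'E'
from h import *
t=robot.read_camera("top"); s=robot.read_camera("side")
m=mask(t,(45,80,60),(80,255,255)); m[:180]=0;m[260:]=0;m[:,340:]=m[:,340:]
m[:,:360]=0;m[:,410:]=0
c=big(m); r=cv2.minAreaRect(c); b=cv2.boxPoints(r); print(r)
for p in b: print(p,ray(t,p,.011)*1000)
print("ctr",ray(t,r[0],.011))
a=cv2.resize(t["color"][180:285,260:410],None,fx=5,fy=5,interpolation=2)
b=cv2.resize(s["color"][165:250,280:400],None,fx=5,fy=5,interpolation=2)
cv2.imwrite("pics/a.png",a[:,:,::-1]);cv2.imwrite("pics/b.png",b[:,:,::-1])
E
```

```text
((383.4345397949219, 222.11598205566406), (53.18761444091797, 27.147846221923828), 85.76361083984375)
[367.93317 196.59756] [635.67630953 -96.48382556  11.        ]
[395.00684 194.5921 ] [ 641.35919392 -179.74685365   11.        ]
[398.9359 247.6344] [ 478.65744618 -186.30272356   11.        ]
[371.86224 249.63986] [ 473.19803591 -104.49417325   11.        ]
ctr [ 0.55650261 -0.14177325  0.011     ]
```

View pics/a.png

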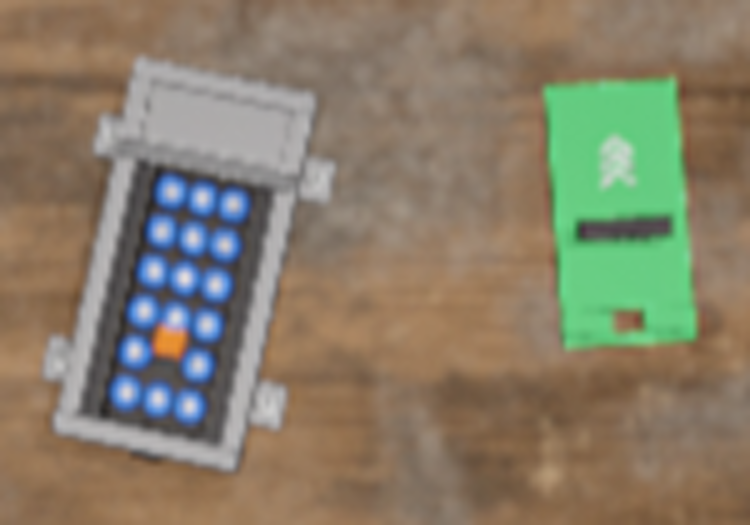

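View pics/b.png

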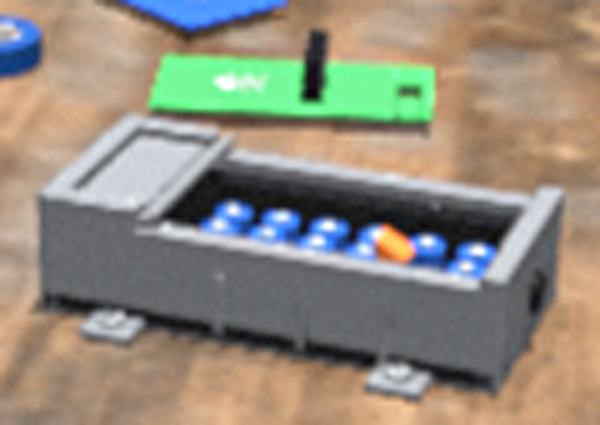

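Run:
```python
from h import *
t=robot.read_camera("top"); s=robot.read_camera("side")
def fit(L,W):
    L=np.array(L);W=np.array(W);a=(L-L.mean(0))@[1,1j];b=(W-W.mean(0))@[1,1j]
    th=np.angle(np.vdot(a,b));R=np.array([[np.cos(th),-np.sin(th)],[np.sin(th),np.cos(th)]])
    o=W.mean(0)-R@L.mean(0);print("yaw",np.degrees(th),"o",o*1000,"res",((W-o-L@R.T)*1000).round(1).tolist());return o,R
def go(c,x0,y0,pts):
    return fit([p[2:4] for p in pts],[ray(c,(x0+p[0]/5-.4,y0+p[1]/5-.4),p[4])[:2] for p in pts])
T=[(138,60,.113,.055,.060),(315,94,.113,-.055,.060),(55,430,-.113,.055,.058),(237,470,-.113,-.055,.058)]
S=[(43,195,.113,.055,.060),(128,115,.113,-.055,.060),(497,287,-.113,.055,.058),(562,190,-.113,-.055,.058)]
go(t,260,180,T);go(s,280,165,S)
# cover from side & top
go(t,260,180,[(545,87,.08,.04,.011),(676,78,.08,-.04,.011),(567,349,-.08,.04,.011),(696,340,-.08,-.04,.011)])
go(s,280,165,[(148,108,.08,.04,.011),(162,55,.08,-.04,.011),(432,121,-.08,.04,.011),(435,68,-.08,-.04,.011)])
```

```text
yaw -12.160104828500414 o [523.25160301 119.40990274] res [[-1.7, -1.1], [0.2, 1.3], [1.0, -1.0], [0.4, 0.8]]
yaw -13.925065442279772 o [522.46509148 120.12161541] res [[-3.9, -0.5], [1.2, -0.4], [1.2, 3.2], [1.5, -2.3]]
yaw 3.037657023211298 o [ 556.63363409 -142.84685714] res [[0.0, 0.2], [0.8, -0.5], [-0.7, -0.8], [-0.1, 1.1]]
yaw 3.03219898025998 o [ 555.28364539 -141.21382111] res [[-0.5, 3.0], [1.6, -3.2], [-0.2, 2.4], [-0.8, -2.2]]
```

```bash
cat >> h.py <<'E'
from scipy.spatial.transform import Rotation as Ro
def togo(x,y,z,yaw):
    s=robot.read_state(); R=Ro.from_rotvec(s["orientation"]).as_matrix()
    d=R.T@(np.array([x,y,z])-s["tool_pos"]); y0=np.degrees(np.arctan2(R[1,0],R[0,0]))
    print("t",round(s["t"],2),"pos",s["tool_pos"].round(4),"yaw",y0.round(2),"F",s["force"].round(1),"op",round(s["opening"]*1000,1))
    print("shift mm",(d*1000).round(1),"turn",round(y0-yaw,2))
E
python3 -m jog '1 .0326 -.0215 0.007 1.2;1 .0326 -.0215 0.007 1.2;1 .0326 -.0215 0.007 1.2;1 .0326 -.0215 0.007 1.2;1 .0326 -.0215 0.007 1.2;1 .0326 -.0215 0.007 1.2;1 .0326 -.0215 0.007 1.2;1 .0326 -.0215 0.007 1.2;1 .0326 -.0215 0.007 1.2;1 .0326 -.0215 0.007 1.2'; python3 -c "
from h import *
togo(.5442,-.1429,.16,3.0)"
```

```text
t: 1.13
tool_pos: [0.4406, -0.3134, 0.2326]
orientation: [3.14, 0.076, 0.001]
force: [-0.9, -0.5, 0.7]
opening: 0.0932
gripper_force: 0.0
t 1.13 pos [ 0.4406 -0.3134  0.2326] yaw 2.77 F [-0.9 -0.5  0.7] op 93.2
shift mm [ 111.7 -165.3   72.6] turn -0.23
```

```bash
python3 -m jog '1 .018 -.027 .012 0;1 .018 -.027 .012 0;1 .018 -.027 .012 0;1 .018 -.027 .012 0;1 .018 -.027 .012 0;1 .018 -.027 .012 0;1 0 0 0 0;1 0 0 0 0' >/dev/null; python3 -c "
from h import *
togo(.5442,-.1429,.101,3.0)
t=robot.read_camera('top');s=robot.read_camera('side')
a=cv2.resize(s['color'][120:240,260:420],None,fx=5,fy=5,interpolation=2)
cv2.imwrite('pics/c.png',a[:,:,::-1])"
```

```text
t 1.8 pos [ 0.5393 -0.1461  0.1597] yaw 3.01 F [-0.3 -0.6  0.9] op 92.6
shift mm [ 5.2 -2.9 58.7] turn 0.01
```

View pics/c.png

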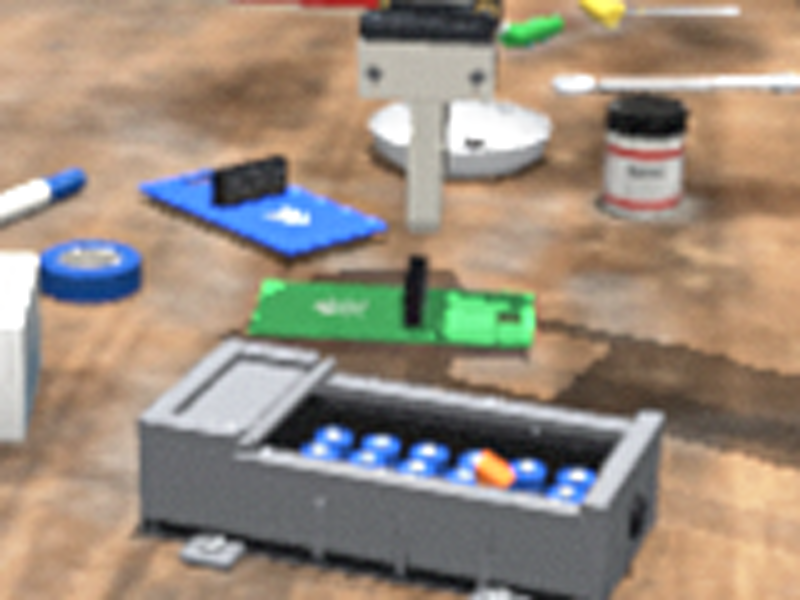

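```bash
python3 -m jog '1 .005 -.003 .015 0;1 0 0 .015 0;1 0 0 .015 0;1 0 0 .013 0;1 0 0 0 0;0.5 0 0 0 0;0.5 0 0 0 0;0.5 0 0 0 0;0.5 0 0 0 0;0.5 0 0 0 0' 8 ; python3 -m jog '0.5 0 0 0 0;0.5 0 0 0 0;0.5 0 0 -.02 0;0.5 0 0 -.03 0;0.5 0 0 -.03 0;.5 0 0 0 0;.5 0 0 0 0' 8;python3 -c "
from h import *
togo(.5442,-.1429,.101,3.0)
t=robot.read_camera('top');s=robot.read_camera('side')
a=cv2.resize(s['color'][120:240,260:420],None,fx=5,fy=5,interpolation=2)
cv2.imwrite('pics/d.png',a[:,:,::-1])"
```

```text
t: 2.73
tool_pos: [0.5447, -0.1448, 0.1036]
orientation: [3.14, 0.078, 0.002]
force: [-0.0, -0.6, 0.3]
opening: 0.0641
gripper_force: 0.0
t: 3.32
tool_pos: [0.5455, -0.1451, 0.185]
orientation: [3.139, 0.078, 0.007]
force: [0.0, -0.2, -2.9]
opening: 0.0559
gripper_force: 8.0
t 3.32 pos [ 0.5455 -0.1451  0.185 ] yaw 2.84 F [ 0.  -0.2 -2.9] op 55.9
shift mm [-1.5 -2.4 83.9] turn -0.16
```

View pics/d.png

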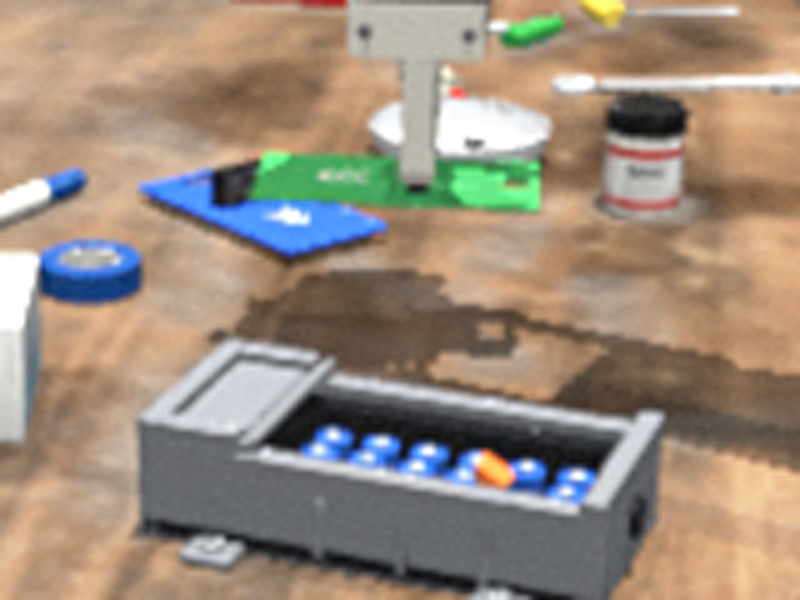

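```bash
python3 -m jog '0.5 0 0 .025 0;0.5 0 0 .02 0;.5 0 0 0 0;.5 0 0 0 0' 8;python3 -m jog '0.5 0 0 0 0;0.5 0 0 0 0;.5 0 0 0 0;.5 0 0 0 0' 3;cat >> h.py <<'E'
def tilt(tag=None):
    # tilt of the green plate from the side view's near long edge: rays meet the vertical plane of that edge
    s=robot.read_camera("side"); m=mask(s,(45,80,60),(80,255,255)); m[:110]=0; m[:,:240]=0; m[:,430:]=0; m[240:]=0
    c=big(m)[:,0]; r=cv2.convexHull(c)[:,0]
    q=cv2.approxPolyDP(cv2.convexHull(c),3,True)[:,0]; print("poly",q.tolist())
    return s,q
E
python3 -c "
from h import *
togo(.5442,-.1429,.101,3.0)
tilt()"
```

```text
t: 3.75
tool_pos: [0.5419, -0.1438, 0.1347]
orientation: [-3.138, -0.077, 0.01]
force: [-0.1, -0.1, -1.9]
opening: 0.056
gripper_force: 8.0
t: 4.08
tool_pos: [0.5448, -0.1449, 0.1389]
orientation: [3.14, 0.077, 0.003]
force: [-0.4, -0.2, -2.1]
opening: 0.0558
gripper_force: 3.0
t 4.08 pos [ 0.5448 -0.1449  0.1389] yaw 2.83 F [-0.4 -0.2 -2.1] op 55.8
shift mm [-0.6 -2.  37.9] turn -0.17
poly [[310, 172], [313, 165], [366, 167], [366, 176]]
```

```bash
cat >> h.py <<'E'
def tilt2():
    s,q=tilt(); st=robot.read_state(); R=Ro.from_rotvec(st["orientation"]).as_matrix()
    ex=np.array([R[0,0],R[1,0],0]);ex/=np.linalg.norm(ex);ey=np.array([-ex[1],ex[0],0]);g=st["tool_pos"]
    P=s["pose"];o=P[:3,3];out=[]
    mid=q[:,0].mean()
    for side in (q[q[:,0]<mid],q[q[:,0]>=mid]):
        p=side[np.argmax(side[:,1])]; d=P[:3,:3]@np.linalg.solve(s["intrinsics"],[*p,1.])
        X=o+d*(((g+.04*ey-o)@ey)/(d@ey)); out.append([(X-g)@ex*1000,X[2]*1000])
    a,b=out; print("nose x,z",np.round(a,1),"tail",np.round(b,1),"len",round(np.hypot(a[0]-b[0],a[1]-b[1]),1),"nose-down deg",round(np.degrees(np.arctan2(b[1]-a[1],a[0]-b[0])),1))
E
python3 -c "
from h import *
tilt2()"
python3 -m jog '0.5 0 0 0 0;0.5 0 0 0 0;.5 0 0 0 0;.5 0 0 0 0;.5 0 0 0 0;.5 0 0 0 0'
python3 -c "
from h import *
tilt2()"
```

```text
poly [[310, 172], [314, 165], [366, 167], [366, 176]]
nose x,z [89.  51.4] tail [-67.6  47.2] len 156.6 nose-down deg -1.6
t: 4.68
tool_pos: [0.5441, -0.1446, 0.1377]
orientation: [-3.141, -0.077, 0.0]
force: [-1.0, 0.2, -2.2]
opening: 0.0563
gripper_force: 3.0
poly [[310, 173], [313, 166], [367, 168], [363, 177]]
nose x,z [89.4 48.5] tail [-59.   43.8] len 148.5 nose-down deg -1.8
```

```bash
python3 -m jog '0.5 0 0 0 0;0.5 0 0 -.02 -7;.5 0 0 -.02 -7;.5 0 0 -.02 -7;.5 0 0 0 -7;.5 0 0 0 -7;.5 0 0 0 -7;.5 0 0 0 -7;.5 0 0 0 -7;.5 0 0 0 -7' 10
python3 -m jog '.5 0 0 0 -7;.5 0 0 0 -4.5;.5 0 0 0 0' 
python3 -c "
from h import *
togo(.548,.232,.155,77.4);print(robot.read_state()['q'])"
```

```text
t: 5.57
tool_pos: [0.5441, -0.1446, 0.1977]
orientation: [-2.632, -1.715, 0.0]
force: [-0.2, -0.7, -2.3]
opening: 0.0558
gripper_force: 10.0
t: 5.82
tool_pos: [0.5441, -0.1446, 0.1977]
orientation: [-2.449, -1.967, 0.0]
force: [0.2, 0.1, -1.1]
opening: 0.0558
gripper_force: 10.0
t 5.82 pos [ 0.5441 -0.1446  0.1977] yaw 77.54 F [ 0.2  0.1 -1.1] op 55.8
shift mm [368.6 -77.4  42.7] turn 0.14
[-3.50849864e-01  1.05352837e-01  1.71068731e+00 -2.38945696e-05
  1.32566471e+00 -1.33411761e-01]
```

```bash
python3 -m jog '.5 .036 -.0077 0 0;.5 .037 -.0077 0 0;.5 .037 -.0077 0 0;.5 .037 -.0077 0 0;.5 .037 -.0077 0 0;.5 .037 -.0077 0 0;.5 .037 -.0077 0 0;.5 .037 -.0077 0 0;.5 .037 -.0077 0 0;.5 .037 -.0077 0 0'
python3 -m jog '.5 0 0 .02 0;.5 0 0 .02 0;.5 0 0 0 0;.5 0 0 0 0' 
python3 -c "
from h import *
togo(.548,.232,.135,77.4)
t=robot.read_camera('top')
a=cv2.resize(t['color'][140:290,200:360],None,fx=4,fy=4,interpolation=2)
cv2.imwrite('pics/e.png',a[:,:,::-1])"
```

```text
t: 6.65
tool_pos: [0.5497, 0.2342, 0.1978]
orientation: [2.456, 1.958, 0.0]
force: [0.5, -1.4, -1.9]
opening: 0.0559
gripper_force: 10.0
t: 6.98
tool_pos: [0.5488, 0.232, 0.1563]
orientation: [-2.454, -1.96, 0.005]
force: [-0.4, 0.5, -1.4]
opening: 0.056
gripper_force: 10.0
t 6.98 pos [0.5488 0.232  0.1563] yaw 77.23 F [-0.4  0.5 -1.4] op 56.0
shift mm [-0.1 -0.7 21.3] turn -0.17
```

View pics/e.png

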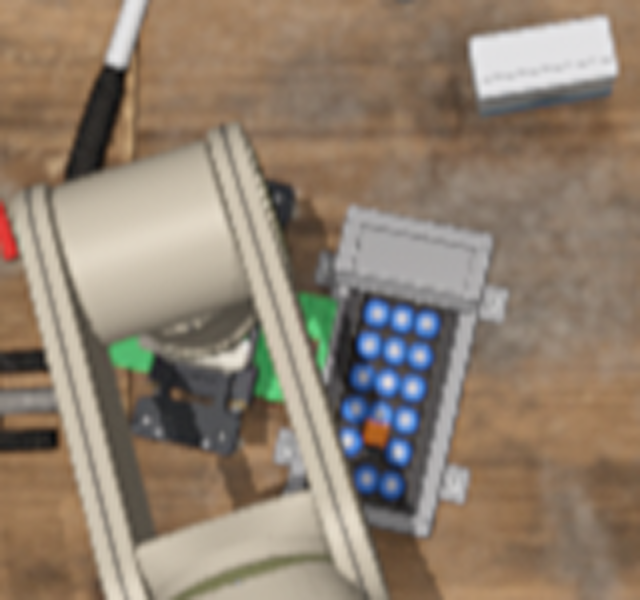

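```bash
python3 -m jog '.5 0 0 .005 0;.5 0 0 .005 0;.5 0 0 .004 0;.5 0 0 .004 0;.5 0 0 .003 0;.5 0 0 0 0;.5 0 0 0 0' 
python3 -c "
from h import *
togo(.548,.232,.135,77.4);tilt2()"
```

```text
t: 7.62
tool_pos: [0.5498, 0.2321, 0.1365]
orientation: [-2.453, -1.962, 0.001]
force: [-0.9, -0.5, -0.6]
opening: 0.0559
gripper_force: 10.0
t 7.62 pos [0.5498 0.2321 0.1365] yaw 77.32 F [-0.9 -0.5 -0.6] op 55.9
shift mm [-0.5 -1.7  1.5] turn -0.08
poly [[348, 213], [336, 239], [297, 239], [306, 225]]
nose x,z [220.9 135. ] tail [16.9 36. ] len 226.8 nose-down deg -25.9
```

```bash
python3 -m jog '0.5 0 0 -.02 0;0.5 0 0 -.025 0;.5 0 0 -.025 7;.5 0 0 0 7;.5 0 0 0 7;.5 0 0 0 7;.5 0 0 0 7;.5 0 0 0 7;.5 0 0 0 7;.5 0 0 0 7' >/dev/null
python3 -m jog '.5 0 0 0 7;.5 0 0 0 7;.5 0 0 0 7;.5 0 0 0 7;.5 0 0 0 6;.5 0 0 0 0' 
python3 -c "
from h import *
togo(.4853,.1282,.19,-12.6);tilt2()"
```

```text
t: 9.0
tool_pos: [0.5498, 0.2322, 0.2067]
orientation: [3.121, -0.355, -0.001]
force: [-0.1, 0.2, -2.4]
opening: 0.056
gripper_force: 10.0
t 9.0 pos [0.5498 0.2322 0.2067] yaw -12.96 F [-0.1  0.2 -2.4] op 56.0
shift mm [-39.5 115.8  16.7] turn -0.36
poly [[359, 192], [347, 207], [278, 208], [292, 195]]
nose x,z [83.7 96.1] tail [-69.1 124.9] len 155.4 nose-down deg 10.7
```

```bash
python3 -m jog '.5 -.008 .023 0 0;.5 -.008 .023 0 0;.5 -.008 .023 0 0;.5 -.008 .023 0 0;.5 -.0075 .0235 .005 -.36;.5 0 0 .005 0;.5 0 0 0 0;.5 0 0 0 0' >/dev/null
python3 -c "
from h import *
togo(.4853,.1282,.19,-12.6);s,q=tilt();tilt2()
a=cv2.resize(s['color'][150:270,260:420],None,fx=5,fy=5,interpolation=2)
cv2.imwrite('pics/f.png',a[:,:,::-1])"
```

```text
t 9.72 pos [0.4862 0.1285 0.1967] yaw -12.22 F [-0.3 -0.3 -2. ] op 56.2
shift mm [-0.8  0.5  6.7] turn 0.38
poly [[390, 181], [378, 194], [316, 196], [327, 184]]
poly [[390, 181], [377, 194], [315, 195], [327, 184]]
nose x,z [84.  88.5] tail [-60.8 114. ] len 147.0 nose-down deg 10.0
```

View pics/f.png

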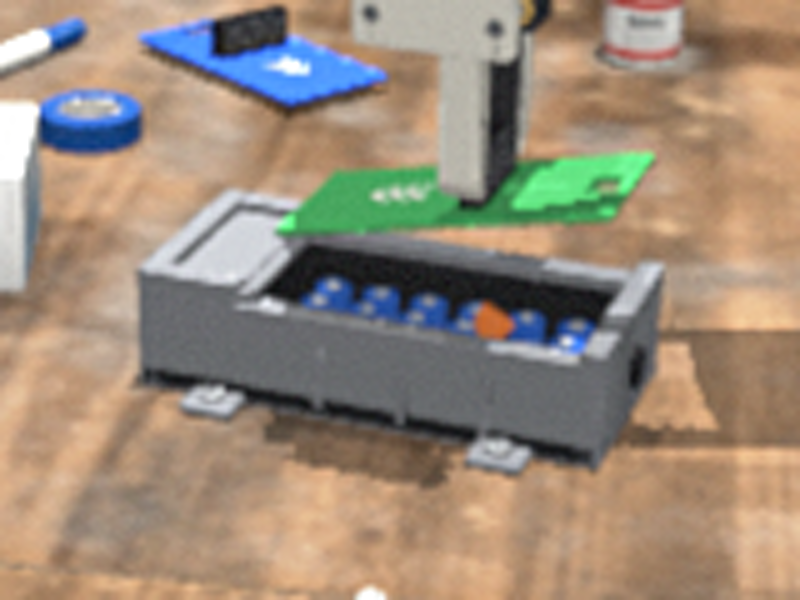

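Run:
```python
from h import *
from scipy.ndimage import map_coordinates,gaussian_filter1d
th=np.radians(-12.6);R=np.array([[np.cos(th),-np.sin(th)],[np.sin(th),np.cos(th)]]);o=np.array([.5230,.1198])
for n in("top","side"):
    c=robot.read_camera(n); g=cv2.imread(f"pics/{n}0.png",0).astype(float)
    for x in (-.085,-.06,-.03,0,.03,.045):
        ys=np.arange(-.062,.062,.0005)
        uv=np.array([proj(c,[*(o+R@[x,y]),.052]) for y in ys])
        p=gaussian_filter1d(map_coordinates(g,[uv[:,1],uv[:,0]],order=1),2); d=np.gradient(p)
        f=lambda a,b,s:ys[(i:=np.where((ys>a)&(ys<b))[0])[np.argmax(s*d[i])]]*1000
        print(n,x*1000,"inner -",f(-.050,-.033,-1),"inner +",f(.033,.05,1),"outer",f(-.062,-.049,1),f(.049,.062,-1))
```

```text
top -85.0 inner - -41.99999999999998 inner + 42.50000000000009 outer -53.49999999999999 54.00000000000011
top -60.0 inner - -41.99999999999998 inner + 43.00000000000009 outer -53.99999999999999 54.00000000000011
top -30.0 inner - -41.99999999999998 inner + 42.50000000000009 outer -53.49999999999999 55.00000000000011
top 0 inner - -42.499999999999986 inner + 43.50000000000009 outer -52.99999999999999 55.50000000000011
top 30.0 inner - -42.999999999999986 inner + 44.00000000000009 outer -52.99999999999999 55.50000000000011
top 45.0 inner - -42.999999999999986 inner + 43.50000000000009 outer -52.99999999999999 54.50000000000011
side -85.0 inner - -39.99999999999998 inner + 46.0000000000001 outer -57.49999999999999 56.50000000000011
side -60.0 inner - -41.49999999999998 inner + 44.00000000000009 outer -53.49999999999999 56.00000000000011
side -30.0 inner - -40.49999999999998 inner + 44.00000000000009 outer -53.99999999999999 56.50000000000011
side 0 inner - -40.99999999999998 inner + 45.5000000000001 outer -56.99999999999999 57.00000000000011
side 30.0 inner - -41.49999999999998 inner + 45.5000000000001 outer -54.99999999999999 57.00000000000011
side 45.0 inner - -41.49999999999998 inner + 41.00000000000009 outer -55.99999999999999 56.00000000000011
```

```bash
python3 -c "
from h import *
togo(.4822,.1296,.165,-12.5)"; python3 -m jog '.5 -.004 0 .015 0;.5 0 0 .015 0;.5 0 0 0 0;.5 0 0 0 0;.5 0 0 0 0' >/dev/null
python3 -c "
from h import *
togo(.4822,.1296,.165,-12.5);s,q=tilt();tilt2()
a=cv2.resize(s['color'][160:260,270:405],None,fx=5.8,fy=5.8,interpolation=2)
cv2.imwrite('pics/g.png',a[:,:,::-1])"
```

```text
t 9.92 pos [0.4867 0.129  0.1971] yaw -12.22 F [-0.2  0.1 -2.1] op 55.4
shift mm [-4.5  0.3 32.1] turn 0.28
t 10.33 pos [0.4827 0.1294 0.1675] yaw -12.28 F [-0.3 -0.4 -0.8] op 56.0
shift mm [-0.5 -0.1  2.5] turn 0.22
poly [[391, 193], [379, 207], [316, 208], [327, 196]]
poly [[390, 193], [378, 207], [316, 208], [331, 195]]
nose x,z [85.1 56. ] tail [-61.1  83.5] len 148.8 nose-down deg 10.7
```

View pics/g.png

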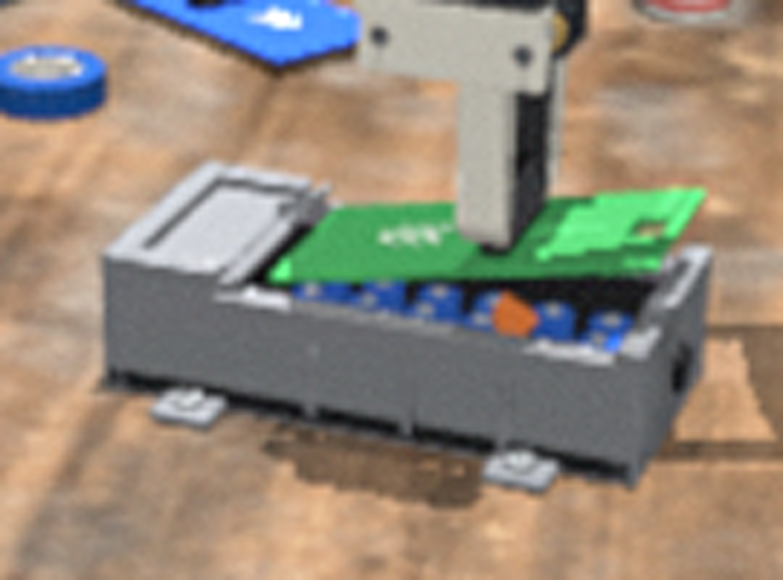

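```bash
python3 -m jog '.5 0 0 .003 .2;.5 0 0 .002 0;.5 0 0 .001 0;.5 0 0 .001 0;.5 0 0 0 0;.5 0 0 0 0'
python3 -c "
from h import *
togo(.4822,.1296,.160,-12.5);tilt2()"
```

```text
t: 10.93
tool_pos: [0.4821, 0.1291, 0.1597]
orientation: [3.123, -0.342, -0.0]
force: [0.1, -0.0, -1.8]
opening: 0.0558
gripper_force: 10.0
t 10.93 pos [0.4821 0.1291 0.1597] yaw -12.51 F [ 0.1 -0.  -1.8] op 55.8
shift mm [-0.1 -0.5 -0.3] turn -0.01
poly [[390, 196], [381, 210], [317, 209], [329, 198]]
nose x,z [83.5 53.5] tail [-67.6  77.4] len 152.9 nose-down deg 9.0
```

```bash
python3 -m jog '.5 0 0 .001 0;.5 0 0 .001 0;.5 .003 0 0 0;.5 .003 0 0 0;.5 .003 0 0 0;.5 .003 0 0 0;.5 0 0 0 0'
python3 -m jog '.5 .002 0 0 0;.5 .002 0 0 0;.5 .002 0 0 0;.5 0 0 0 0;.5 0 0 0 0'
python3 -c "
from h import *
togo(.4822,.1296,.160,-12.5);s,q=tilt();tilt2()
a=cv2.resize(s['color'][160:260,270:405],None,fx=5.8,fy=5.8,interpolation=2)
cv2.imwrite('pics/i.png',a[:,:,::-1])"
```

```text
t: 11.57
tool_pos: [0.4947, 0.1263, 0.1579]
orientation: [-3.123, 0.343, -0.001]
force: [0.6, 0.3, -2.3]
opening: 0.056
gripper_force: 10.0
t: 11.98
tool_pos: [0.5, 0.1252, 0.1578]
orientation: [-3.123, 0.342, -0.0]
force: [0.5, 0.4, -0.9]
opening: 0.056
gripper_force: 10.0
t 11.98 pos [0.5    0.1252 0.1578] yaw -12.52 F [ 0.5  0.4 -0.9] op 56.0
shift mm [-18.3  -0.5  -2.2] turn -0.02
poly [[383, 196], [373, 210], [312, 209], [323, 197]]
poly [[383, 196], [374, 210], [312, 209], [323, 197]]
nose x,z [77.9 51.4] tail [-69.9  74.7] len 149.7 nose-down deg 9.0
```

View pics/i.png

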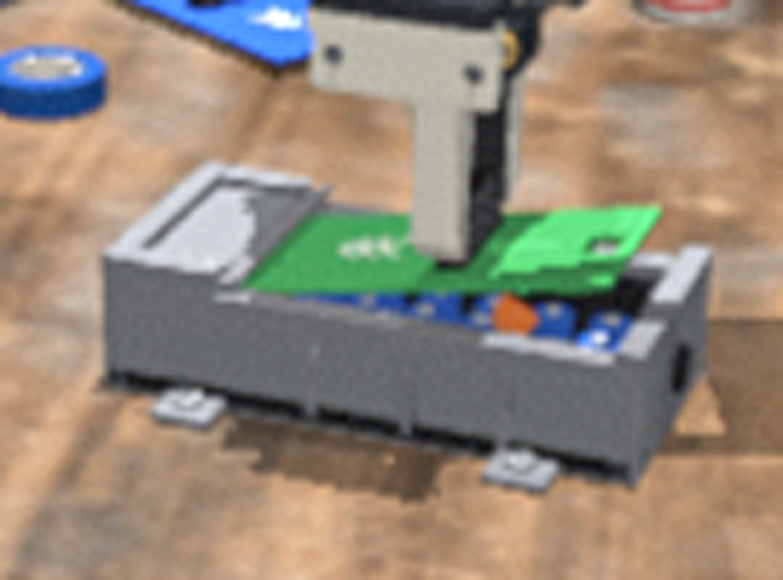

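```bash
python3 -m jog '.5 -.0006 0 .002 0;.5 -.0006 0 .002 0;.5 -.0006 0 .002 0;.5 -.0006 0 .002 0;.5 -.0006 0 .002 0;.5 -.0006 0 .002 0;.5 0 0 0 0;.5 0 0 0 0'
python3 -c "
from h import *
tilt2()"
python3 -m jog '.5 0 0 .001 0;.5 0 0 .001 0;.5 0 0 .001 0;.5 0 0 0 0'
python3 -c "
from h import *
tilt2()"
```

```text
t: 12.75
tool_pos: [0.4961, 0.1259, 0.1455]
orientation: [3.123, -0.342, -0.0]
force: [-0.4, -0.1, -1.4]
opening: 0.0556
gripper_force: 10.0
poly [[312, 208], [322, 198], [383, 205], [374, 218]]
nose x,z [81.6 53.9] tail [-67.3  55.3] len 149.0 nose-down deg 0.5
t: 13.13
tool_pos: [0.4963, 0.126, 0.1426]
orientation: [-3.123, 0.342, -0.0]
force: [-0.4, 0.1, -0.7]
opening: 0.0559
gripper_force: 10.0
poly [[312, 208], [322, 198], [383, 206], [375, 219]]
nose x,z [81.5 53.9] tail [-69.8  53.3] len 151.4 nose-down deg -0.2
```

```bash
python3 -m jog '.5 0 0 .0005 0;.5 0 0 .0005 0;.5 0 0 0 0'
python3 -m jog '.5 0 0 .0005 0;.5 0 0 .0005 0;.5 0 0 .0005 0;.5 0 0 0 0'
python3 -c "
from h import *
tilt2()"
```

```text
t: 13.43
tool_pos: [0.4962, 0.126, 0.1417]
orientation: [-3.123, 0.342, 0.0]
force: [-0.5, 0.3, -0.1]
opening: 0.0563
gripper_force: 10.0
t: 13.77
tool_pos: [0.4964, 0.126, 0.1413]
orientation: [3.123, -0.342, 0.0]
force: [-6.3, 0.3, 10.7]
opening: 0.0558
gripper_force: 10.0
poly [[312, 208], [322, 198], [383, 207], [374, 220]]
nose x,z [81.4 53.9] tail [-67.8  50.5] len 149.3 nose-down deg -1.3
```

```bash
python3 -m jog '.5 0 0 0 0;.5 0 0 0 0;.5 .002 0 0 0;.5 .002 0 0 0;.5 .002 0 0 0;.5 0 0 0 0' 35
python3 -c "
from h import *
tilt2()"
```

```text
t: 14.32
tool_pos: [0.5021, 0.125, 0.1413]
orientation: [-3.122, 0.342, 0.001]
force: [-6.6, 1.6, 11.0]
opening: 0.0558
gripper_force: 35.0
poly [[312, 209], [322, 198], [381, 207], [372, 219]]
nose x,z [75.5 51.5] tail [-68.9  52.2] len 144.5 nose-down deg 0.3
```

```bash
python3 -m jog '.5 .002 0 0 0;.5 .002 0 0 0;.5 .002 0 0 0;.5 .002 0 0 0;.5 .002 0 0 0;.5 .002 0 0.0003 0;.5 0 0 0 0'
python3 -c "
from h import *
th=np.radians(-12.5)
s=robot.read_state();d=s['tool_pos'][:2]-[.5232,.1205];print('case x,y',d@[np.cos(th),np.sin(th)],d@[-np.sin(th),np.cos(th)]);tilt2()"
```

```text
t: 14.95
tool_pos: [0.5135, 0.1226, 0.1413]
orientation: [-3.122, 0.342, 0.002]
force: [-10.5, 2.2, 14.7]
opening: 0.0557
gripper_force: 35.0
case x,y -0.009894842648417064 -1.4856253058086147e-05
poly [[312, 208], [322, 198], [376, 206], [368, 218]]
nose x,z [63.8 54.2] tail [-71.4  53. ] len 135.2 nose-down deg -0.5
```

```bash
python3 -m jog '.5 .002 0 0.0003 0;.5 .002 0 0 0;.5 .002 0 0 0;.5 .002 0 0 0;.5 0 0 0 0' 45
python3 -m jog '.5 .002 0 0 0;.5 .002 0 0 0;.5 .0015 0 0 0;.5 0 0 0 0'
python3 -c "
from h import *
th=np.radians(-12.5)
s=robot.read_state();d=s['tool_pos'][:2]-[.5232,.1205];print('case x,y',d@[np.cos(th),np.sin(th)],d@[-np.sin(th),np.cos(th)]);tilt2()"
```

```text
t: 15.42
tool_pos: [0.5205, 0.1213, 0.1413]
orientation: [-3.122, 0.341, 0.005]
force: [-16.7, 3.1, 23.0]
opening: 0.0557
gripper_force: 45.0
t: 15.75
tool_pos: [0.5269, 0.1199, 0.1413]
orientation: [-3.122, 0.342, 0.001]
force: [-6.4, 2.0, 12.9]
opening: 0.0559
gripper_force: 45.0
case x,y 0.0037712762856245293 0.0002492382256669142
poly [[312, 209], [322, 198], [370, 205], [362, 217]]
nose x,z [49.8 51.7] tail [-71.4  53.1] len 121.2 nose-down deg 0.6
```

```bash
python3 -m jog '.5 .001 0 0 0;.5 .001 0 0 0;.5 .001 0 0 0;.5 0 0 0 0'
python3 -m jog '.5 .001 0 0 0;.5 0 0 0 0'
python3 -c "
from h import *
th=np.radians(-12.5)
s=robot.read_state();d=s['tool_pos'][:2]-[.5232,.1205];print('case x,y',d@[np.cos(th),np.sin(th)],d@[-np.sin(th),np.cos(th)]);tilt2()"
```

```text
t: 16.13
tool_pos: [0.5297, 0.1192, 0.1413]
orientation: [-3.122, 0.342, 0.002]
force: [-11.2, 3.1, 16.1]
opening: 0.0555
gripper_force: 45.0
t: 16.3
tool_pos: [0.5304, 0.119, 0.1413]
orientation: [-3.122, 0.342, 0.002]
force: [-12.3, 1.8, 17.9]
opening: 0.0558
gripper_force: 45.0
case x,y 0.00740067380209087 0.00010870853625343607
poly [[312, 209], [322, 198], [369, 205], [360, 217]]
nose x,z [46.4 51.7] tail [-70.1  52.2] len 116.5 nose-down deg 0.3
```

```bash
python3 -m jog '.5 .001 0 0 0;.5 .001 0 0 0;.5 0 0 0 0'
python3 -m jog '.5 .001 0 0 0;.5 0 0 0 0'
python3 -c "
from h import *
th=np.radians(-12.5)
s=robot.read_state();d=s['tool_pos'][:2]-[.5232,.1205];print('case x,y',d@[np.cos(th),np.sin(th)],d@[-np.sin(th),np.cos(th)]);tilt2()"
```

```text
t: 16.6
tool_pos: [0.5319, 0.1187, 0.1413]
orientation: [-3.122, 0.342, 0.005]
force: [-15.5, 2.8, 21.1]
opening: 0.0554
gripper_force: 45.0
t: 16.77
tool_pos: [0.5321, 0.1187, 0.1413]
orientation: [-3.122, 0.341, 0.008]
force: [-21.3, 4.6, 26.1]
opening: 0.0553
gripper_force: 45.0
case x,y 0.009082643753908428 0.00015569736323122323
poly [[312, 208], [322, 198], [368, 205], [361, 216]]
nose x,z [44.8 54.2] tail [-74.   55.1] len 118.7 nose-down deg 0.4
```

```bash
python3 -m jog '.5 .001 0 0 0;.5 0 0 0 0'
python3 -m jog '.5 .001 0 0 0;.5 0 0 0 0'
python3 -c "
from h import *
t=robot.read_camera('top');
m=mask(t,(5,150,120),(20,255,255));m[:180]=0;m[285:]=0;m[:,:260]=0;m[:,:340].any()
ys,xs=np.nonzero(m[:,:340]);print('orange',len(xs),xs.mean() if len(xs) else 0,ys.mean() if len(ys) else 0)
"
```

```text
t: 16.98
tool_pos: [0.5323, 0.1187, 0.1413]
orientation: [-3.122, 0.341, 0.011]
force: [-26.3, 4.2, 29.6]
opening: 0.0554
gripper_force: 45.0
t: 17.15
tool_pos: [0.5325, 0.1186, 0.1412]
orientation: [-3.122, 0.341, 0.014]
force: [-32.2, 4.6, 34.3]
opening: 0.0552
gripper_force: 45.0
orange 23 293.4347826086956 247.3913043478261
```

```bash
python3 -m jog '.5 -.002 0 -.001 0;.5 -.002 0 -.001 0;.5 -.001 0 -.0005 0;.5 0 0 0 0'
python3 -m jog '.5 -.001 0 0 0;.5 -.001 0 0 0;.5 0 0 0 0'
```

```text
t: 17.53
tool_pos: [0.5309, 0.1182, 0.1421]
orientation: [3.123, -0.342, 0.0]
force: [-0.5, 0.3, -1.1]
opening: 0.0552
gripper_force: 45.0
t: 17.78
tool_pos: [0.5293, 0.1186, 0.1422]
orientation: [3.123, -0.343, 0.001]
force: [1.9, -0.0, -2.0]
opening: 0.0551
gripper_force: 45.0
```

```bash
python3 -m jog '.5 -.001 0 0 0;.5 -.001 0 0 0;.5 0 0 0 0'
python3 -m jog '.5 -.001 0 0 0;.5 0 0 0 0'
```

```text
t: 18.03
tool_pos: [0.5287, 0.1186, 0.1423]
orientation: [3.123, -0.343, 0.007]
force: [12.4, -2.3, -9.1]
opening: 0.0554
gripper_force: 45.0
t: 18.2
tool_pos: [0.5285, 0.1187, 0.1424]
orientation: [3.123, -0.343, 0.01]
force: [16.4, -3.0, -14.0]
opening: 0.0556
gripper_force: 45.0
```

```bash
python3 -m jog '.5 .002 0 .001 0;.5 .002 0 .0005 0;.5 .002 0 .0005 0;.5 .001 0 0 0;.5 0 0 0 0'
python3 -m jog '.5 .001 0 0 0;.5 .001 0 0 0;.5 0 0 0 0'
```

```text
t: 18.62
tool_pos: [0.5318, 0.1183, 0.1413]
orientation: [-3.123, 0.342, 0.005]
force: [-13.4, 1.2, 16.4]
opening: 0.0556
gripper_force: 45.0
t: 18.87
tool_pos: [0.5322, 0.1183, 0.1412]
orientation: [-3.123, 0.342, 0.012]
force: [-23.5, 2.0, 25.5]
opening: 0.056
gripper_force: 45.0
```

Home at the stop. Relieve, let go, lift clear.

```bash
python3 -m jog '.5 -.0015 0 -.0015 0;.5 -.0015 0 -.0012 0;.5 0 0 0 0' ; python3 -m jog '.8 0 0 0 0;.8 0 0 0 0;.8 0 0 0 0;.8 0 0 0 0;.8 0 0 -.01 0;.8 0 0 -.03 0;.8 0 0 -.04 0;.8 0 0 -.04 0;.8 0 0 -.04 0;.8 -.01 0 0 0'
python3 -m jog '.8 0 .04 0 0;.8 0 .04 0 0;.8 0 .04 0 0;.8 0 .04 0 0;.8 0 .04 0 0;.8 0 .04 0 0;.8 0 .04 0 0;.8 0 0 0 0'
python3 - <<'E'
from h import *
t=robot.read_camera("top");s=robot.read_camera("side")
th=np.radians(-12.5);R=np.array([[np.cos(th),-np.sin(th)],[np.sin(th),np.cos(th)]]);o=np.array([.5232,.1205])
for n,c in(("top",t),("side",s)):
    m=mask(c,(45,80,60),(80,255,255)); m[:180 if n=="top" else 165]=0; m[270:]=0; m[:,:260]=0; m[:,340 if n=="top" else 410:]=0
    b=cv2.boxPoints(cv2.minAreaRect(big(m))) if n=="top" else cv2.approxPolyDP(cv2.convexHull(big(m)),2,True)[:,0]
    print(n,[((R.T@(ray(c,p,.049)[:2]-o))*1000).round(1).tolist() for p in b])
m=mask(t,(0,0,0),(180,255,75));m2=np.zeros_like(m);p=proj(t,[*(o+R@[.008,0]),.074]).astype(int);m2[p[1]-8:p[1]+9,p[0]-14:p[0]+15]=m[p[1]-8:p[1]+9,p[0]-14:p[0]+15]
r=cv2.minAreaRect(big(m2));print("rib",r,((R.T@(ray(t,r[0],.072)[:2]-o))*1000).round(1))
for n,c in(("top",t),("side",s)):
    d=cv2.absdiff(c["color"][:,:,::-1],cv2.imread(f"pics/{n}0.png")).max(2)>60
    k=cv2.connectedComponentsWithStats(d.astype(np.uint8))[2];print(n,"changes",[x.tolist() for x in k[1:] if x[4]>15])
E
```

```text
t: 19.12
tool_pos: [0.5314, 0.1182, 0.1426]
orientation: [3.123, -0.342, -0.001]
force: [-0.5, 0.1, -2.0]
opening: 0.0556
gripper_force: 45.0
t: 19.95
tool_pos: [0.526, 0.1203, 0.3138]
orientation: [-3.119, 0.343, -0.024]
force: [1.5, -0.2, 1.9]
opening: 0.0743
gripper_force: 0.0
t: 20.62
tool_pos: [0.4597, -0.159, 0.3036]
orientation: [3.119, -0.351, 0.001]
force: [-0.5, 0.1, -0.4]
opening: 0.0742
gripper_force: 0.0
top [[-60.7, 40.4], [55.3, 41.0], [54.5, -41.4], [-61.3, -40.9]]
side [[-57.3, -44.5], [-60.9, 33.5], [58.2, 29.3], [53.3, -45.0]]
rib ((290.0, 226.0), (0.0, 0.0), 0.0) [11.5 21.6]
top changes [[335, 196, 129, 198, 7186], [280, 212, 34, 43, 988], [416, 222, 60, 136, 1522], [341, 279, 22, 30, 343], [416, 311, 16, 23, 123], [375, 315, 47, 31, 623], [589, 351, 51, 35, 801], [301, 361, 41, 30, 658], [284, 362, 24, 38, 683], [540, 366, 46, 26, 307], [580, 376, 6, 4, 17], [562, 378, 78, 22, 605], [561, 387, 10, 3, 19], [523, 393, 22, 7, 53]]
side changes [[362, 0, 17, 25, 214], [457, 0, 94, 124, 5055], [552, 0, 88, 57, 4027], [365, 26, 34, 10, 241], [470, 36, 7, 11, 30], [366, 39, 29, 7, 152], [548, 56, 10, 4, 29], [543, 57, 93, 75, 2815], [356, 59, 44, 26, 420], [464, 68, 7, 18, 97], [376, 86, 9, 23, 135], [614, 91, 26, 30, 305], [369, 106, 6, 5, 22], [536, 120, 7, 5, 20], [542, 125, 8, 7, 18], [542, 130, 6, 7, 16], [573, 133, 22, 5, 51], [310, 171, 122, 42, 1614], [502, 197, 20, 15, 150], [312, 198, 57, 20, 636], [517, 226, 64, 12, 478], [499, 231, 76, 21, 885]]
```

```bash
python3 -c "
from plant import robot
print(robot.close_job())"
```

```text
the job is handed in; nothing more can be done
None
```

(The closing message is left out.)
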